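Latch open the rinse tank's lid with its lever

ROBOT

A 6-joint arm with a two-finger parallel gripper is mounted at the origin on the work surface. World frame = base frame: x ahead of the robot, y to its left, z up, the work surface at z = 0. Lengths are in m, angles in rad, forces in N, time in s.
With the tool pointing down it reaches from about 0.425 to 1.125 m from the base axis. Payload 14.9 kg.
Tool frame: the origin (TCP) lies midway between the tips of the shut fingers; the grasp point (between the pads) lies 19 mm behind it; z points along the fingers, y is the line along which they close (so a half turn about z gives the same grasp; the last joint's range is limited). The gripper opens to 91 mm and grips with 3 to 60 N. Pads are 32 mm wide; open, the fingers measure 118 mm over their backs; the gripper's body (76 mm by 178 mm) begins 60 mm behind the grasp point.
Start: joints at [-1.276, 0.379, 1.734, -0, 1.028, -0.033], TCP at [0.225, -0.663, 0.214] pointing down, gripper open.
Joint ranges: [-2.77, 2.77], [-0.74, 2.19], [0, 2.66], [-1.06, 4.2], [0.31, 2.87], [-3.08, 3.08]. Speed limits (rad/s): [1.89, 1.89, 2.39, 3.14, 3.14, 3.14].

INTERFACE

Orientations are given as a unit quaternion [x, y, z, w].
In Python, from plant import sense, read_camera, close_job gives the robot as it stands.
- The arm moves only by the tool carry_out, never from a script. Its argument "deltas" is a list of rows, each an object with "delta_pos": the shift along the world's x, y, z in cm, a list of three; "angular": the turn, a rotation vector about the world's x, y, z in degrees, a list of three; "fingers": the closure, from -1 (fully open) to 1 (shut), so that 0 is half open. A call has 1 to 20 rows; each row is the pose to reach, as a shift and turn from the pose commanded when the call began; what a row does not reach only later rows make up. A row lasts 1/12 s, in which the tool goes at most 41.7 mm and 7.16 degrees, less where a joint would pass 70% of its speed; a pose out of reach is approached as far as the arm can. A call with a gripper value outside its range is refused whole. The fingers move at their own pace and stop on an object; "grip_force" is the grip in N (left out, the last holds). Time passes only in rows, so rows that repeat a pose let the fingers close. It gives the time, the measured TCP pose, the force, the opening and the grip force at its end, in the units of the state.
- sense(): the state, without advancing time (a new reading comes with each control period).
- read_camera(name): name is "side" or "top"; returns a dict with "img" (400x640x3 uint8, red, green, blue), "range_z" (400x640 float32, m along the optical axis (not along the pixel's ray), 0 where there is no reading), "vertical_fov" (degrees; the focal length in pixels is half the picture's height over the tangent of half this angle, whatever the lens; pixels are square), "cx", "cy" (the principal point, pixels), "D" ([k1, k2, p1, p2, k3] as OpenCV has them; the pictures are not rectified), "rvec" (rotation vector, rad) and "tvec" (3), from world to camera coordinates, as OpenCV has them. Camera axes: x right, y down, z forward; pixel columns grow to the right and rows downward; lengths in m; the calibration is good to about 2 mm. A picture is of the moment at which its call begins.
- close_job(): hands the job in; it is judged then, once.
The state is a dict: "clock": time; "joint_pos": joint angles; "dq": joint speeds; "tau": joint torques, N m; "position": TCP position; "ee_rot": TCP orientation; "ft_force": force on the tool from outside, world axes, zero at the start; "torque": the same for the moment, N m; "opening": opening from 0.0 (shut) to 1.0 (fully open); "finger_force": force on a finger pad.
Only numpy, scipy, OpenCV 4.12 (cv2) and the standard library are available. Lean on these libraries where they do the work, as an engineer would, in place of code of your own. Each camera call takes 0.05 s, during which the arm holds its last target. There are 200 camera calls.

TASK

Open the steel rinse tank on the watchmaker's bench so that the basket inside can be got at: press the red pad of its side lever down from above with your fingertips, smoothly and right down, so that the lid rises and the brass hook catches the lever; then let go and move clear, with the lid left standing open. Do not touch the lid or take hold of the lever, never let the lid fly up or drop with a bang, and leave the other things on the bench where they are.

Things in the scene. Friction and masses are not known exactly. Their poses are not given: they have to be found in the camera images.
- tank: Bench rinse tank of brushed steel, fixed to the bench: 190 (x) by 240 (y) by 100 mm high. Origin on the bench under the tank's centre; z up; +x points to the side that carries the lever, +y to the lid's hinge end. It is turned up to 0.5 rad about the vertical, differently at each start. A basket of brass wheels hangs inside.
- pin (a point): Pin on which the lever turns (its axis is the tank's x): at x 121, y 30, z 117 mm of the tank's frame. The lever lies in the plane x = 121 mm, outside the tank's side wall; its long end sticks out past the tank's -y end, its pad 87 mm beyond the wall.
- pad (a point): Centre of the upper face of the red press pad, 42 mm (across the lever) by 60 mm (along it), on the lever's long end: 260 mm from the pin along the lever, 18 mm above its centre line. At rest the lever slopes 0.36 rad up to the pad, face 225 mm above bench; at the stop 0.17 rad down, face 91 mm up. It goes down on an arc, 23 mm away from the pin in all. z: the face's normal; x: across the lever.
- lever (a joint): Lever angle, rad: 0 at rest, grows as the pad goes down; solid stop at 0.53. The hook snaps over the bar at about 0.50. Let go after that, the lever comes back to about 0.48 and stays caught; let go before, the lid's weight brings it back to 0. Pressing takes 7 to 12 N at the pad at first, less further down.
- lid (a joint): Lid angle, rad: 0 shut, grows as it opens; about 0.88 when the lever is caught. Steel plate 190 by 240 mm, 0.7 to 1 kg, hinged along the tank's +y rim (y 122, z 100 mm). A roller on the lever's short end pushes up a lug at its side; nothing else holds it: it falls shut by itself and can swing up free of the roller.
- lid_knob (a point): Top of the black knob on the lid, 30 mm wide, 28 mm high, near the lid's free edge. Not to be touched.
- hook (a joint): Angle of the sprung brass rod hook beside the lever's bar, at x 140, y -140 mm of the tank's frame, 67 mm short of the pad: 0 upright (at rest, and again when it has caught the lever), pushed outward about 0.1 rad while the bar passes its sloping nose. Its red ball tip is 149 mm above the bench. It works by itself.
- holder: Brass movement holder, loose: stepped cylinder 56 mm across, 47 mm high, 250 g. Origin at the centre of its underside. Leave alone.
- spool: Clear acrylic flanged stand, loose: 46 mm across, 48 mm high, 60 g. Origin at the centre of its underside. Leave alone.
- oil: Small amber glass jar with a black cap, loose: 40 mm across, 62 mm high, 80 g. Origin at the centre of its underside. Leave alone.
- pliers: Fine pliers with red handles lying on the bench, loose: 140 mm long along their x, 52 mm wide, 12 mm high. Origin on the bench under their middle. Leave alone.

How it is judged:
On the way, in this order (a step that is already met when the one before it is completed fails the run):
1. the lid is raised by a press of the fingers on the lever (value of joint lid above 0.3 rad and contact force between the fingers and lever above 1 N), for 0.1 s.
2. the lever is pressed down until the hook has caught it (value of joint lever above 0.46 rad and value of joint hook below 0.03 rad), for 0.2 s.
At the end, for the whole second after the job is handed in: The lever is caught down by the hook (lever above 0.46 rad, hook within 0.03 rad of upright), the lid stands open and still above 0.8 rad, and the robot is clear (all of step 2 and value of joint lid above 0.8 rad and velocity of joint lid between -0.1 and 0.1 rad/s); the robot touches nothing.
It fails at once if the lid is touched by the robot (contact force between any of the fingers, the arm and lid above 0.5 N).
It fails at once if the lid flies up or drops (faster than 4 rad/s) (velocity of joint lid above 4 rad/s or velocity of joint lid below -4 rad/s).
It fails at once if the lever is taken hold of instead of pressed from above (fingers round the pad) (contact force between the fingers and lever above 1 N and z of the grasp point in the frame of pad below 0.005 m).
It fails at once if the lever is slammed or overloaded (over 60 N) (contact force between the fingers and lever above 60 N).
It fails at once if something else on the bench is lifted or shifted by more than 15 mm (distance of any of holder, spool, oil, pliers from where it was at the start of the episode above 0.015 m).
It also fails if it takes over 42 s, if anything falls off the work surface, if the arm or the gripper's body presses on something with over 40 N, if the wrist force passes 120 N, or if a joint passes its speed limit or range.

## Working session

There is one attempt and no reset: what is moved stays moved. The work goes in short steps, Python scripts to look and compute and a tool call to move; the robot and the scene stay as the last step left them, time stands still between calls to the robot, and variables do not carry over. Pictures are saved under pics/ and viewed, at most 10 in all, crops included, and the job is handed in when it is done.

Besides the shell and the picture viewer there is one more tool, called after "Request:" as name([rows], argument=value, ...), one row to a line, values as JSON. carry_out: Moves the arm, as the interface text tells. Its arguments: {"type":"object","properties":{"deltas":{"type":"array"},"grip_force":{"type":"number"}},"required":["deltas"]}

```bash
mkdir -p pics; cat > h.py <<'E'
import numpy as np, cv2
from plant import sense, read_camera, close_job
def cloud(c):
    h,w=c["range_z"].shape; f=h/2/np.tan(np.radians(c["vertical_fov"])/2)
    K=np.array([[f,0,c["cx"]],[0,f,c["cy"]],[0,0,1]])
    u,v=np.meshgrid(np.arange(w),np.arange(h))
    p=cv2.undistortPoints(np.stack([u,v],-1).reshape(-1,1,2).astype(float),K,np.array(c["D"])).reshape(h,w,2)
    z=c["range_z"]; P=np.dstack([p*z[...,None],z])
    R=cv2.Rodrigues(np.array(c["rvec"],float))[0]
    return (P-np.array(c["tvec"]).ravel())@R
E
python3 - <<'E'
from h import *
import pickle
for n in("top","side"):
    c=read_camera(n); pickle.dump(c,open(n+".pkl","wb")); cv2.imwrite(f"pics/{n}0.png",c["img"][...,::-1])
    P=cloud(c); hsv=cv2.cvtColor(c["img"],cv2.COLOR_RGB2HSV)
    m=((hsv[...,0]<8)|(hsv[...,0]>172))&(hsv[...,1]>140)&(hsv[...,2]>60)&(c["range_z"]>0)
    k,l,s,ce=cv2.connectedComponentsWithStats(m.astype(np.uint8))
    for i in range(1,k):
        if s[i,4]>15: print(n,s[i],ce[i].round(),np.median(P[l==i],0).round(3),P[l==i].min(0).round(3),P[l==i].max(0).round(3))
print(sense())
E
```

```text
top [376 168  30  25 468] [390. 180.] [ 0.612 -0.052  0.227] [ 0.589 -0.082  0.001] [ 0.638 -0.023  0.239]
top [352 183   5   6  24] [354. 185.] [0.618 0.019 0.148] [0.613 0.014 0.124] [0.623 0.024 0.15 ]
top [437 196  23  31 201] [445. 210.] [ 0.582 -0.231  0.011] [ 0.539 -0.272 -0.001] [ 0.619 -0.213  0.017]
top [284 307  10   5  31] [289. 309.] [0.326 0.172 0.041] [0.32  0.162 0.036] [0.331 0.185 0.046]
side [311 146  14  15 143] [318. 153.] [ 0.612 -0.047  0.225] [ 0.59  -0.082  0.213] [ 0.637 -0.019  0.236]
side [330 179  22   8  77] [340. 183.] [ 0.583 -0.226  0.01 ] [ 0.539 -0.267  0.005] [ 0.618 -0.208  0.015]
side [396 259   3   9  22] [397. 263.] [0.324 0.184 0.042] [0.321 0.169 0.028] [0.329 0.188 0.046]
side [125 331  10  19  76] [129. 340.] [0.827 0.625 0.105] [0.823 0.617 0.072] [0.833 0.628 0.121]
{'clock': 0.1, 'joint_pos': array([-1.27633449e+00,  3.79342300e-01,  1.73469417e+00, -1.76612372e-05,
        1.02850962e+00, -3.32917490e-02]), 'dq': array([-0.00099979, -0.00137343, -0.00110251,  0.000619  ,  0.00213513,
        0.00187096]), 'tau': array([-1.63683296e-05, -7.65041113e+01, -4.35292089e+01,  6.51771273e-02,
        3.98138515e-02, -3.46240233e-05]), 'position': array([ 0.22523928, -0.66241286,  0.21337749]), 'ee_rot': array([ 9.86601366e-01,  1.63148757e-01, -6.95729410e-05, -4.71677074e-04]), 'ft_force': array([-0.16809974, -0.04345894, -0.14860169]), 'torque': array([0.02782374, 0.00299216, 0.04206454]), 'finger_force': 0.0, 'opening': 0.9999635598779898}
```

View pics/top0.png

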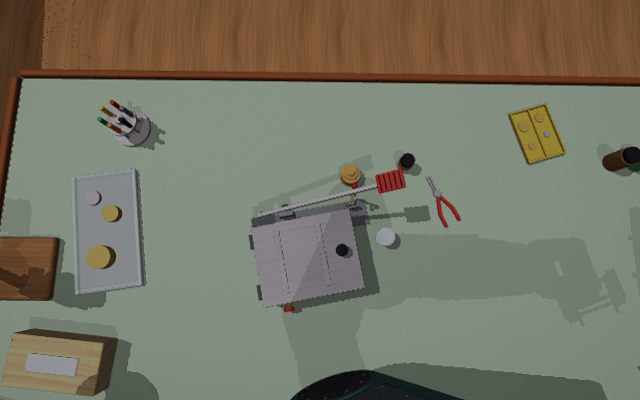

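View pics/side0.png

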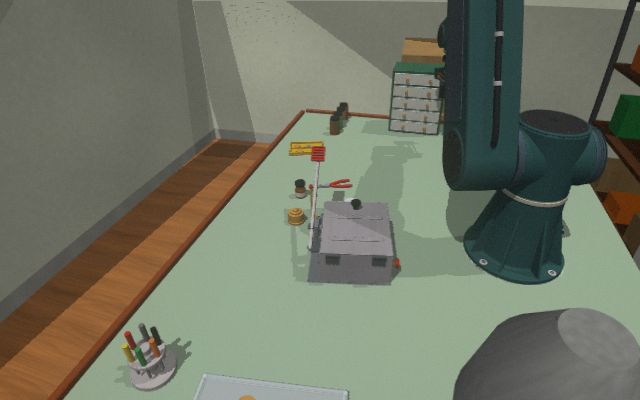

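The top view shows the tank near (310,257), the pad at (390,180), the hook ball at (354,185) beside the holder (350,174), the oil jar (407,160), the spool (386,237) and the pliers (445,205). The side view agrees, with the pad at (318,153). Next I'll refine the tank pose.

```bash
python3 - <<'E'
from h import *
import pickle
from scipy.optimize import least_squares
c=pickle.load(open("top.pkl","rb")); P=cloud(c).reshape(-1,3)
# lid top -> rectangle
m=(abs(P[:,2]-.104)<.008)&(P[:,0]>.3)&(P[:,0]<.62)&(P[:,1]>-.05)&(P[:,1]<.32)
r=cv2.minAreaRect((P[m,:2]*1000).astype(np.float32)); print("rect mm",r,m.sum())
# red pad, z>.2
cs=[]
for n in("top","side"):
    c=pickle.load(open(n+".pkl","rb")); Q=cloud(c); h=cv2.cvtColor(c["img"],cv2.COLOR_RGB2HSV)
    k=((h[...,0]<8)|(h[...,0]>172))&(h[...,1]>140)&(Q[...,2]>.2)&(abs(Q[...,0]-.61)<.05)&(abs(Q[...,1]+.05)<.05)
    q=Q[k]; rr=cv2.minAreaRect((q[:,:2]*1000).astype(np.float32)); print(n,rr,q.mean(0).round(3))
# steel lever: points between pad and tank at z .12-.22
k=(P[:,2]>.125)&(P[:,2]<.215)&(abs(P[:,0]-.58)<.06)&(P[:,1]<.12)&(P[:,1]>-.03); q=P[k]
a=np.polyfit(q[:,1],q[:,0],1); print("lever dx/dy",a,"yaw",-np.arctan(a[0]),k.sum())
E
```

```text
rect mm ((476.0074462890625, 127.77655029296875), (237.80657958984375, 265.4933776855469), 11.297812461853027) 8607
top ((612.2111206054688, -52.33574295043945), (40.810081481933594, 55.33241271972656), 12.262117385864258) [ 0.612 -0.052  0.227]
side ((613.697998046875, -51.148468017578125), (38.90000915527344, 58.55520248413086), 11.734482765197754) [ 0.613 -0.047  0.225]
lever dx/dy [-0.21884621  0.60376958] yaw 0.21544951171821175 363
```

Request:
carry_out([
  {"delta_pos": [0, 0, 4], "angular": [0, 0, 4], "fingers": 1},
  {"delta_pos": [2, 3, 8], "angular": [0, 0, 8], "fingers": 1},
  {"delta_pos": [4, 6.3, 8], "angular": [0, 0, 13], "fingers": 1},
  {"delta_pos": [6, 9.4, 8], "angular": [0, 0, 18], "fingers": 1},
  {"delta_pos": [8, 12.6, 8], "angular": [0, 0, 23], "fingers": 1},
  {"delta_pos": [10, 15.7, 8], "angular": [0, 0, 28], "fingers": 1},
  {"delta_pos": [12, 18.9, 8], "angular": [0, 0, 33], "fingers": 1},
  {"delta_pos": [14, 22, 8], "angular": [0, 0, 38], "fingers": 1},
  {"delta_pos": [16, 25.2, 8], "angular": [0, 0, 43], "fingers": 1},
  {"delta_pos": [18, 28.3, 8], "angular": [0, 0, 48], "fingers": 1},
  {"delta_pos": [20, 31.4, 8], "angular": [0, 0, 53], "fingers": 1},
  {"delta_pos": [22, 34.6, 8], "angular": [0, 0, 58], "fingers": 1},
  {"delta_pos": [24, 37.7, 8], "angular": [0, 0, 63], "fingers": 1},
  {"delta_pos": [26, 40.9, 8], "angular": [0, 0, 68], "fingers": 1},
  {"delta_pos": [28, 44, 8], "angular": [0, 0, 73], "fingers": 1},
  {"delta_pos": [30, 47.2, 8], "angular": [0, 0, 78], "fingers": 1},
  {"delta_pos": [32.5, 51, 8], "angular": [0, 0, 83], "fingers": 1},
  {"delta_pos": [35, 55, 8], "angular": [0, 0, 83], "fingers": 1},
  {"delta_pos": [37, 58, 8], "angular": [0, 0, 83], "fingers": 1},
  {"delta_pos": [38.8, 61, 8], "angular": [0, 0, 83], "fingers": 1},
])

```text
clock: 1.77
position: [0.6142, -0.0505, 0.2938]
ee_rot: [0.631, 0.776, -0.0, -0.0]
ft_force: [0.5, -0.3, 0.3]
opening: 0.004
finger_force: 0.0
```

```bash
python3 - <<'E'
from h import *
s=sense();print(s["position"],s["ft_force"],s["joint_pos"])
a=read_camera("side")["img"][60:260,220:420]; b=read_camera("top")["img"][120:320,270:470]
cv2.imwrite("pics/c1.png",cv2.resize(np.hstack([a,b])[...,::-1],(800,400)))
E
```

```text
[ 0.61420534 -0.05051116  0.29378434] [ 0.45468447 -0.29667747  0.33969731] [-1.19882185e-01  1.63330092e-01  1.85569643e+00  3.05744416e-05
  1.12266777e+00 -3.25903139e-01]
```

View pics/c1.png

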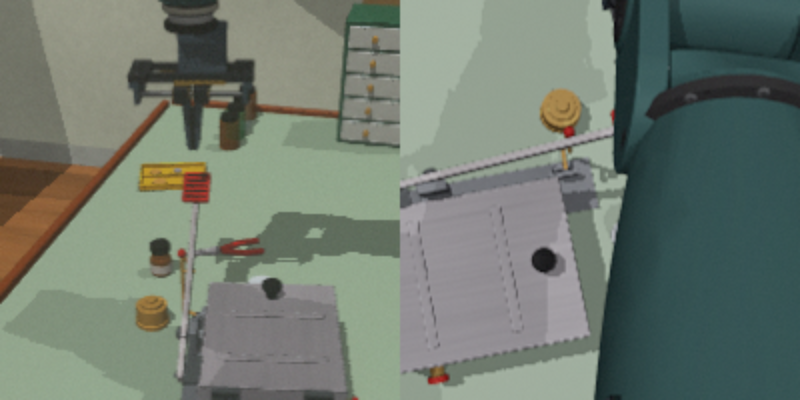

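The shut fingers hang directly over the pad: in the left crop they are at (195,140) and the pad is at (195,187). I'll press down now, slowly and following the arc.

Request:
carry_out([
  {"delta_pos": [0, -0.1, -2], "angular": [0, 0, 0], "fingers": 1},
  {"delta_pos": [0, -0.15, -4], "angular": [0, 0, 0], "fingers": 1},
  {"delta_pos": [0, -0.15, -5.5], "angular": [0, 0, 0], "fingers": 1},
  {"delta_pos": [0, -0.15, -5.8], "angular": [0, 0, 0], "fingers": 1},
  {"delta_pos": [0, -0.15, -6.0], "angular": [0, 0, 0], "fingers": 1},
  {"delta_pos": [0, -0.15, -6.2], "angular": [0, 0, 0], "fingers": 1},
  {"delta_pos": [0, -0.2, -6.4], "angular": [0, 0, 0], "fingers": 1},
  {"delta_pos": [0, -0.3, -6.6], "angular": [0, 0, 0], "fingers": 1},
  {"delta_pos": [0, -0.35, -6.8], "angular": [0, 0, 0], "fingers": 1},
  {"delta_pos": [0, -0.45, -7.0], "angular": [0, 0, 0], "fingers": 1},
  {"delta_pos": [0, -0.5, -7.2], "angular": [0, 0, 0], "fingers": 1},
  {"delta_pos": [0, -0.6, -7.4], "angular": [0, 0, 0], "fingers": 1},
])

```text
clock: 2.87
position: [0.6144, -0.059, 0.2214]
ee_rot: [0.631, 0.776, 0.001, 0.001]
ft_force: [0.8, 0.9, 8.5]
opening: 0.004
finger_force: 3.9
```

Request:
carry_out([
  {"delta_pos": [0, 0, -0.2], "angular": [0, 0, 0], "fingers": 1},
  {"delta_pos": [0, -0.1, -0.45], "angular": [0, 0, 0], "fingers": 1},
  {"delta_pos": [0, -0.15, -0.7], "angular": [0, 0, 0], "fingers": 1},
  {"delta_pos": [0, -0.2, -0.95], "angular": [0, 0, 0], "fingers": 1},
  {"delta_pos": [0.05, -0.25, -1.2], "angular": [0, 0, 0], "fingers": 1},
  {"delta_pos": [0.05, -0.3, -1.45], "angular": [0, 0, 0], "fingers": 1},
  {"delta_pos": [0.1, -0.35, -1.7], "angular": [0, 0, 0], "fingers": 1},
  {"delta_pos": [0.1, -0.4, -1.95], "angular": [0, 0, 0], "fingers": 1},
  {"delta_pos": [0.1, -0.47, -2.2], "angular": [0, 0, 0], "fingers": 1},
  {"delta_pos": [0.1, -0.53, -2.45], "angular": [0, 0, 0], "fingers": 1},
  {"delta_pos": [0.15, -0.6, -2.7], "angular": [0, 0, 0], "fingers": 1},
  {"delta_pos": [0.15, -0.67, -2.95], "angular": [0, 0, 0], "fingers": 1},
  {"delta_pos": [0.15, -0.73, -3.2], "angular": [0, 0, 0], "fingers": 1},
  {"delta_pos": [0.15, -0.8, -3.45], "angular": [0, 0, 0], "fingers": 1},
  {"delta_pos": [0.2, -0.87, -3.7], "angular": [0, 0, 0], "fingers": 1},
  {"delta_pos": [0.2, -0.94, -3.95], "angular": [0, 0, 0], "fingers": 1},
  {"delta_pos": [0.2, -1.0, -4.2], "angular": [0, 0, 0], "fingers": 1},
  {"delta_pos": [0.2, -1.03, -4.45], "angular": [0, 0, 0], "fingers": 1},
  {"delta_pos": [0.2, -1.07, -4.7], "angular": [0, 0, 0], "fingers": 1},
  {"delta_pos": [0.2, -1.1, -4.95], "angular": [0, 0, 0], "fingers": 1},
])

```text
clock: 4.53
position: [0.6171, -0.0706, 0.1721]
ee_rot: [0.631, 0.776, 0.001, 0.002]
ft_force: [1.4, -4.4, 7.9]
opening: 0.001
finger_force: 4.0
```

Request:
carry_out([
  {"delta_pos": [0, -0.02, -0.25], "angular": [0, 0, 0], "fingers": 1},
  {"delta_pos": [0, -0.05, -0.5], "angular": [0, 0, 0], "fingers": 1},
  {"delta_pos": [0, -0.08, -0.75], "angular": [0, 0, 0], "fingers": 1},
  {"delta_pos": [0, -0.1, -1.0], "angular": [0, 0, 0], "fingers": 1},
  {"delta_pos": [0, -0.14, -1.25], "angular": [0, 0, 0], "fingers": 1},
  {"delta_pos": [0, -0.17, -1.5], "angular": [0, 0, 0], "fingers": 1},
  {"delta_pos": [0, -0.2, -1.75], "angular": [0, 0, 0], "fingers": 1},
  {"delta_pos": [0, -0.23, -2.0], "angular": [0, 0, 0], "fingers": 1},
  {"delta_pos": [0, -0.26, -2.25], "angular": [0, 0, 0], "fingers": 1},
  {"delta_pos": [0.03, -0.29, -2.5], "angular": [0, 0, 0], "fingers": 1},
  {"delta_pos": [0.03, -0.31, -2.75], "angular": [0, 0, 0], "fingers": 1},
  {"delta_pos": [0.03, -0.33, -3.0], "angular": [0, 0, 0], "fingers": 1},
  {"delta_pos": [0.03, -0.35, -3.25], "angular": [0, 0, 0], "fingers": 1},
  {"delta_pos": [0.03, -0.37, -3.5], "angular": [0, 0, 0], "fingers": 1},
  {"delta_pos": [0.03, -0.39, -3.75], "angular": [0, 0, 0], "fingers": 1},
  {"delta_pos": [0.05, -0.4, -4.0], "angular": [0, 0, 0], "fingers": 1},
  {"delta_pos": [0.05, -0.4, -4.25], "angular": [0, 0, 0], "fingers": 1},
  {"delta_pos": [0.05, -0.4, -4.5], "angular": [0, 0, 0], "fingers": 1},
  {"delta_pos": [0.05, -0.4, -4.75], "angular": [0, 0, 0], "fingers": 1},
  {"delta_pos": [0.05, -0.4, -5.0], "angular": [0, 0, 0], "fingers": 1},
])

```text
clock: 6.2
position: [0.6172, -0.0743, 0.1215]
ee_rot: [0.631, 0.776, 0.001, 0.001]
ft_force: [1.8, -2.7, 4.6]
opening: 0.007
finger_force: 2.3
```

Request:
carry_out([
  {"delta_pos": [0, 0, -0.2], "angular": [0, 0, 0], "fingers": 1},
  {"delta_pos": [0, 0, -0.4], "angular": [0, 0, 0], "fingers": 1},
  {"delta_pos": [0, 0, -0.6], "angular": [0, 0, 0], "fingers": 1},
  {"delta_pos": [0, 0, -0.8], "angular": [0, 0, 0], "fingers": 1},
  {"delta_pos": [0, 0, -1.0], "angular": [0, 0, 0], "fingers": 1},
  {"delta_pos": [0, 0, -1.2], "angular": [0, 0, 0], "fingers": 1},
  {"delta_pos": [0, 0, -1.4], "angular": [0, 0, 0], "fingers": 1},
  {"delta_pos": [0, 0.02, -1.6], "angular": [0, 0, 0], "fingers": 1},
  {"delta_pos": [0, 0.02, -1.8], "angular": [0, 0, 0], "fingers": 1},
  {"delta_pos": [0, 0.03, -2.0], "angular": [0, 0, 0], "fingers": 1},
  {"delta_pos": [0, 0.03, -2.2], "angular": [0, 0, 0], "fingers": 1},
  {"delta_pos": [0, 0.04, -2.35], "angular": [0, 0, 0], "fingers": 1},
  {"delta_pos": [0, 0.04, -2.5], "angular": [0, 0, 0], "fingers": 1},
])

```text
clock: 7.28
position: [0.6156, -0.0732, 0.0951]
ee_rot: [0.631, 0.776, -0.0, -0.0]
ft_force: [-0.1, 1.5, 1.3]
opening: 0.007
finger_force: 1.1
```

Request:
carry_out([
  {"delta_pos": [0, 0, -0.1], "angular": [0, 0, 0], "fingers": 1},
  {"delta_pos": [0, 0, -0.15], "angular": [0, 0, 0], "fingers": 1},
  {"delta_pos": [0, 0, -0.2], "angular": [0, 0, 0], "fingers": 1},
  {"delta_pos": [0, 0, -0.2], "angular": [0, 0, 0], "fingers": 1},
])

```text
clock: 7.62
position: [0.6157, -0.0733, 0.0935]
ee_rot: [0.631, 0.776, -0.0, -0.0]
ft_force: [-2.5, 1.8, 4.1]
opening: 0.008
finger_force: 2.3
```

```bash
python3 - <<'E'
from h import *
s=sense();print(s["position"],s["ft_force"],s["finger_force"])
a=read_camera("side")["img"][60:260,220:420]; b=read_camera("top")["img"][120:320,270:470]
cv2.imwrite("pics/c2.png",cv2.resize(np.hstack([a,b])[...,::-1],(800,400)))
E
```

```text
[ 0.61568468 -0.07327326  0.0934818 ] [-2.52694912  1.81078657  4.05153295] 2.3305768652062397
```

View pics/c2.png

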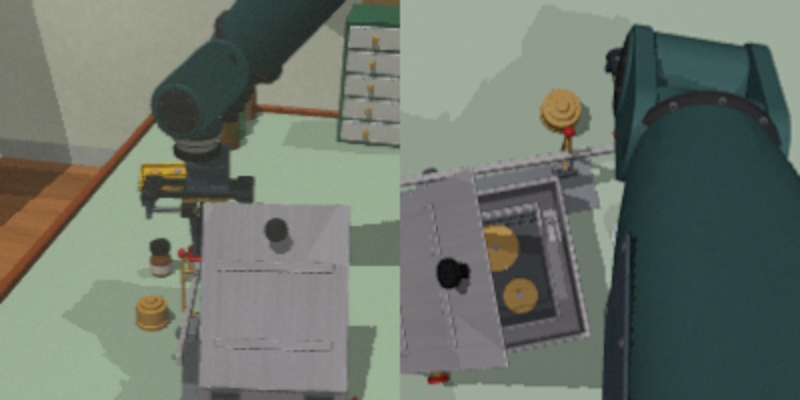

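The lid stands open with the basket visible at (510,270) in the right crop, and the hook ball is at (568,131). I'll press lightly onto the stop to be sure the hook has caught.

Request:
carry_out([
  {"delta_pos": [0, 0, -0.05], "angular": [0, 0, 0], "fingers": 1},
  {"delta_pos": [0, 0, -0.1], "angular": [0, 0, 0], "fingers": 1},
  {"delta_pos": [0, 0, -0.15], "angular": [0, 0, 0], "fingers": 1},
  {"delta_pos": [0, 0, -0.2], "angular": [0, 0, 0], "fingers": 1},
  {"delta_pos": [0, 0, -0.2], "angular": [0, 0, 0], "fingers": 1},
  {"delta_pos": [0, 0, -0.2], "angular": [0, 0, 0], "fingers": 1},
])

```text
clock: 8.22
position: [0.6159, -0.0732, 0.0926]
ee_rot: [0.631, 0.776, -0.0, -0.0]
ft_force: [-8.3, 3.0, 21.8]
opening: 0.002
finger_force: 10.3
```

The force has risen to 22 N, so the lever is on the stop. I'll let go slowly.

Request:
carry_out([
  {"delta_pos": [0, 0, 0.1], "angular": [0, 0, 0], "fingers": 1},
  {"delta_pos": [0, 0, 0.2], "angular": [0, 0, 0], "fingers": 1},
  {"delta_pos": [0, 0, 0.35], "angular": [0, 0, 0], "fingers": 1},
  {"delta_pos": [0, 0, 0.5], "angular": [0, 0, 0], "fingers": 1},
  {"delta_pos": [0, 0, 0.65], "angular": [0, 0, 0], "fingers": 1},
  {"delta_pos": [0, 0, 0.8], "angular": [0, 0, 0], "fingers": 1},
  {"delta_pos": [0, 0, 0.95], "angular": [0, 0, 0], "fingers": 1},
  {"delta_pos": [0, 0, 1.1], "angular": [0, 0, 0], "fingers": 1},
  {"delta_pos": [0, 0, 1.25], "angular": [0, 0, 0], "fingers": 1},
  {"delta_pos": [0, 0, 1.4], "angular": [0, 0, 0], "fingers": 1},
  {"delta_pos": [0, 0, 1.55], "angular": [0, 0, 0], "fingers": 1},
  {"delta_pos": [0, 0, 1.7], "angular": [0, 0, 0], "fingers": 1},
  {"delta_pos": [0, 0, 1.9], "angular": [0, 0, 0], "fingers": 1},
  {"delta_pos": [0, 0, 2.1], "angular": [0, 0, 0], "fingers": 1},
  {"delta_pos": [0, 0, 2.3], "angular": [0, 0, 0], "fingers": 1},
  {"delta_pos": [0, 0, 2.5], "angular": [0, 0, 0], "fingers": 1},
])

```text
clock: 9.55
position: [0.6159, -0.0733, 0.1166]
ee_rot: [0.631, 0.776, 0.0, -0.0]
ft_force: [0.2, -1.0, 1.3]
opening: 0.006
finger_force: 0.0
```

Request:
carry_out([
  {"delta_pos": [0, 0, 1], "angular": [0, 0, 0], "fingers": 1},
  {"delta_pos": [0, 0, 3], "angular": [0, 0, 0], "fingers": 1},
  {"delta_pos": [0, -1, 6], "angular": [0, 0, 0], "fingers": 1},
  {"delta_pos": [0, -3, 9], "angular": [0, 0, 0], "fingers": 1},
  {"delta_pos": [0, -6, 12], "angular": [0, 0, 0], "fingers": 1},
  {"delta_pos": [0, -9, 14], "angular": [0, 0, 0], "fingers": 1},
  {"delta_pos": [0, -12, 14], "angular": [0, 0, 0], "fingers": 1},
  {"delta_pos": [0, -15, 14], "angular": [0, 0, 0], "fingers": 1},
  {"delta_pos": [0, -18, 14], "angular": [0, 0, 0], "fingers": 1},
  {"delta_pos": [0, -21, 14], "angular": [0, 0, 0], "fingers": 1},
  {"delta_pos": [0, -24, 14], "angular": [0, 0, 0], "fingers": 1},
  {"delta_pos": [0, -26, 14], "angular": [0, 0, 0], "fingers": 1},
  {"delta_pos": [0, -26, 14], "angular": [0, 0, 0], "fingers": 1},
  {"delta_pos": [0, -26, 14], "angular": [0, 0, 0], "fingers": 1},
  {"delta_pos": [0, -26, 14], "angular": [0, 0, 0], "fingers": 1},
])

```text
clock: 10.8
position: [0.6158, -0.3328, 0.2567]
ee_rot: [0.631, 0.776, 0.0, -0.0]
ft_force: [-0.1, -0.6, -0.0]
opening: 0.006
finger_force: 0.0
```

```bash
python3 - <<'E'
from h import *
s=sense();print(s["position"],s["ft_force"],s["finger_force"],abs(s["dq"]).max())
for n in("side","top"):
    c=read_camera(n); Q=cloud(c); h=cv2.cvtColor(c["img"],cv2.COLOR_RGB2HSV)
    k=((h[...,0]<8)|(h[...,0]>172))&(h[...,1]>140)&(abs(Q[...,0]-.61)<.05)&(abs(Q[...,1]+.07)<.05)&(Q[...,2]>.05)
    print(n,k.sum(),Q[k].mean(0).round(3))
    if n=="side": a=c["img"][60:260,220:420]
    else: b=c["img"][120:320,270:470]
cv2.imwrite("pics/c3.png",cv2.resize(np.hstack([a,b])[...,::-1],(800,400)))
E
```

```text
[ 0.61575674 -0.33280527  0.25674315] [-0.09964908 -0.6247055  -0.03346029] 0.0 0.012099146264296324
side 40 [ 0.624 -0.06   0.104]
top 360 [ 0.616 -0.072  0.104]
```

View pics/c3.png

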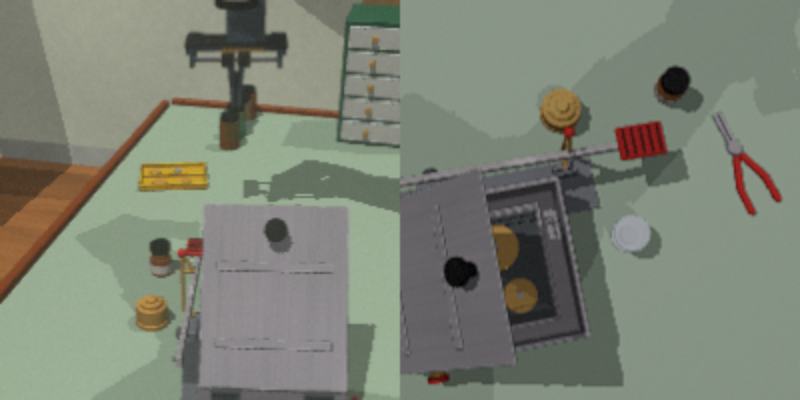

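The pad, at (640,140) in the right crop, stays down at z 0.104, which matches a caught lever at 0.48 rad. The lid is open, the arm is clear, and the other things haven't moved.

```bash
python3 -c "from plant import close_job; print(close_job())"
```

```text
the job is handed in; nothing more can be done
None
```

The rinse tank is open, with the lever caught down by the hook, the lid standing open, the arm clear and the other things in place in the last camera check; the job is handed in, but no verdict was returned.

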